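# Load a flange ring and a weld boss on the fixture's spring-ball locating post

## Task

Load the welding fixture: put the flat flange ring on the locating post first and the taller, narrower boss on top of it, and push them down past the post's spring balls until both are fully home, the flange flat on the clamped plate and the boss flat on the flange. Leave the gas nozzle, the chipping hammer and the magnet where they are.

Things in the scene. Friction and masses are not known exactly. Their poses are not given: they have to be found in the camera images.
- seat (a point): point on the locating post's axis at the level of the upper face of the clamped plate, on which the flange must lie. z is up along the post; x points along the plate to the clamps. The plate is a steel blank 95 mm wide, 6 mm thick, rounded round the post at radius 47.5 mm. With both rings home the boss's top face is 36 mm above this point, just below the spring balls.
- post_top (a point): centre of the post's top end, 68 mm straight above the seat. The post is fixed bright steel, upright, 24 mm in diameter; its top 8 mm taper from 24 to 10 mm diameter.
- balls (a point): point on the post's axis 41 mm above the seat, at the centres of three spring-loaded steel balls (13 mm diameter, evenly spaced round the post, 2.6 mm proud of it). A ring let go on the post rests on them, underside about 44 mm above the seat, and they bear both rings' weight. Pushing a ring past them takes about 10 N, its weight included; part-way it may hang on them; below them it slides freely.
- fixture: the fixed welding fixture: dark steel plate 300 (x) x 260 mm (y), its top 40 mm above the bench; origin on the bench under its centre; the post stands 75 mm from it in fixture -x. Two closed red-gripped toggle clamps, fixed, stand 85 to 295 mm from the post towards fixture +x, up to 70 mm above the seat; they are not worked.
- flange_mid (a point): centre of the flange ring (on its axis, half-way up): flat steel ring, outside diameter 62 mm, bore 25.6 mm, 12 mm high, about 0.23 kg; lies flat in the parts tray at the start. z along its axis; both faces alike.
- boss_mid (a point): centre of the boss (on its axis, half-way up): steel collar, outside diameter 46 mm, bore 25.6 mm, 24 mm high, about 0.21 kg; stands in the parts tray at the start. z along its axis; both ends alike.
- tray: shallow grey sheet-steel parts tray, 290 x 290 mm, fixed, its floor 3 mm above the bench and its rim 12 mm; origin at the centre of its underside. The two rings lie about 60 mm either side of its centre line in tray y, either one on either side.
- nozzle: copper gas nozzle standing in the tray about 110 mm from the tray's centre in tray +x; 26 mm in diameter, 68 mm high; origin at the centre of its foot. Not to be moved.
- hammer: chipping hammer lying on the bench beyond the fixture and the tray, about 220 mm long and 120 mm across the head, 25 mm high; origin on the bench under its handle. Not to be moved.
- magnet: hexagonal welding magnet lying on the fixture plate beside the clamps, about 190 mm from the post, 70 mm across, 20 mm high; origin at the centre of its underside. Not to be moved.
Mind the look-alikes: they are no part of the job. What is shaped like the part that bears boss_mid but black or purple is not meant.

How it is judged:
At the end, for the whole second after the job is handed in: Flange ring round the post, flat on the clamped plate; boss round the post, flat on the flange, below the balls: each centred within 4 mm, within about 1.5 mm of its seated height (centres 6 and 24 mm above the seat), tilted less than 0.05 rad, at rest (horizontal distance between each of flange_mid, boss_mid and seat below 0.004 m and z of flange_mid in the frame of seat between 0.0045 and 0.0075 m and angle between the z axis of each of flange_mid, boss_mid and the z axis of seat, either way round below 0.05 rad and z of boss_mid in the frame of seat between 0.0222 and 0.0258 m and linear speed of each of flange, boss below 0.01 m/s); the robot touches nothing.
It fails at once if the gas nozzle is moved more than 30 mm (distance of nozzle from where it was at the start of the episode above 0.03 m).
It fails at once if the chipping hammer is moved more than 30 mm (distance of hammer from where it was at the start of the episode above 0.03 m).
It fails at once if the magnet is moved more than 30 mm (distance of magnet from where it was at the start of the episode above 0.03 m).
It also fails if it takes over 58 s, if anything falls off the work surface, if the arm or the gripper's body presses on something with over 40 N, if the wrist force passes 120 N, or if a joint passes its speed limit or range.

## Robot

A 7-joint arm with a two-finger parallel gripper is mounted at the origin on the work surface. World frame = base frame: x ahead of the robot, y to its left, z up, the work surface at z = 0. Lengths are in m, angles in rad, forces in N, time in s.
With the tool pointing down it reaches from about 0.4 to 0.85 m from the base axis. Payload 4.5 kg.
Tool frame: the origin (TCP) lies between the finger pads; the fingertips stand tip_extent ahead of it and the grasp point (between the pads) lies 3 mm ahead of it (tip_extent is the distance from the TCP to the fingertips, in m); z points along the fingers, y is the line along which they close (so a half turn about z gives the same grasp; the last joint's range is limited). The gripper opens to 88 mm and grips with 3 to 60 N. Pads are 18 mm wide; open, the fingers measure 123 mm over their backs; the gripper's body (75 mm by 187 mm) begins 45 mm behind the grasp point.
Start: joints at [-1.211, 0.689, -0.195, 1.565, 0.157, 0.902, -0.215], TCP at [0.2, 0.592, 0.261] pointing down, gripper open.
Joint ranges: [-3.01, 3.01], [-0.46, 2.08], [-1.47, 1.51], [0.13, 2.56], [-1, 4.14], [0.04, 2.09], [-2.66, 2.66]. Speed limits (rad/s): [2.57, 2.57, 3.14, 3.14, 3.14, 3.14, 3.14].

## Interface

Orientations are given as a unit quaternion [w, x, y, z].
In Python, from cell import state, get_image, job_done, tip_extent gives the robot as it stands.
- The arm moves only by the shell command python3 -m handwheel 'ROWS' [OPENING] [FORCE]. ROWS is JSON, a list of rows, each a list of 4 numbers: the shift along the world's x, y, z in m, then the turn about the world's z in degrees. In form: [[tx, ty, tz, yaw], ...]. A call has 1 to 10 rows; each row shifts and turns the commanded pose from where the row before left it; what a row does not reach is not made up. A row lasts 1/8 s, in which the tool goes at most 62.5 mm and 10.7 degrees, less where a joint would pass 70% of its speed; a pose out of reach is approached as far as the arm can. A call with a gripper value outside its range is refused whole. OPENING is the closure, from 0 (fully open) to 1 (shut), set as the call begins (- or left out, the last holds). The fingers move at their own pace and stop on an object; FORCE is the grip in N (left out, the last holds). Time passes only in rows, so rows that do not move let the fingers close. It gives the time, the measured TCP pose, the force, the opening and the grip force at its end, in the units of the state.
- state(): the state, without advancing time (a new reading comes with each control period).
- get_image(name): name is "scene" or "side" or "wrist"; returns a dict with "pixels" (400x640x3 uint8, red, green, blue), "depth" (400x640 float32, m along the optical axis (not along the pixel's ray), 0 where there is no reading), "mtx" (3x3 intrinsics, pixels), "T" (4x4, takes a point from camera to world coordinates). Camera axes: x right, y down, z forward; pixel columns grow to the right and rows downward; lengths in m; the calibration is good to about 2 mm. A picture is of the moment at which its call begins.
- job_done(): hands the job in; it is judged then, once.
The state is a dict: "clock": time; "joints": joint angles; "qvel": joint speeds; "tau": joint torques, N m; "ee_pos": TCP position; "orientation": TCP orientation; "force": force on the tool from outside, world axes, zero at the start; "wrist_torque": the same for the moment, N m; "gripper_width": opening from 0.0 (shut) to 1.0 (fully open); "grip_force": force on a finger pad.
Only numpy, scipy, OpenCV 4.12 (cv2) and the standard library are available. Lean on these libraries where they do the work, as an engineer would, in place of code of your own. Each camera call takes 0.05 s, during which the arm holds its last target. There are 200 camera calls.

## Working session

There is one attempt and no reset: what is moved stays moved. The work goes in short steps, Python scripts to look and compute and a shell command to move; the robot and the scene stay as the last step left them, time stands still between calls to the robot, and variables do not carry over. Pictures are saved under pics/ and viewed, at most 10 in all, crops included, and the job is handed in when it is done.

```bash
mkdir -p pics; ls; cat > h.py <<'E'
import numpy as np, cv2
from cell import state, get_image, job_done, tip_extent
def save(im,name,crop=None,s=1):
    p=im["pixels"][:,:,::-1]
    if crop: p=p[crop[1]:crop[3],crop[0]:crop[2]]
    cv2.imwrite("pics/"+name,cv2.resize(p,None,fx=s,fy=s,interpolation=cv2.INTER_CUBIC))
def cloud(im):
    d=im["depth"];v,u=np.mgrid[:400,:640];K=im["mtx"]
    P=np.stack([(u-K[0,2])/K[0,0]*d,(v-K[1,2])/K[1,1]*d,d],-1)@im["T"][:3,:3].T+im["T"][:3,3]
    P[d==0]=np.nan
    return P
E
python3 - <<'E'
from h import *
for n in ("scene","side"):
    im=get_image(n); save(im,n+"0.png"); np.savez(n+"0.npz",**im); print(n,im["T"].round(3).tolist(),im["mtx"].tolist())
print(state(),tip_extent if not callable(tip_extent) else tip_extent())
E
```

```text
pics
scene [[-0.639, 0.498, -0.587, 1.16], [0.769, 0.427, -0.475, 0.574], [0.014, -0.755, -0.655, 0.711], [0.0, 0.0, 0.0, 1.0]] [[411.1533446869396, 0.0, 322.71974644988853], [0.0, 411.1533446869396, 196.45681568418303], [0.0, 0.0, 1.0]]
side [[0.976, -0.125, 0.181, 0.408], [-0.219, -0.557, 0.801, -0.812], [0.001, -0.821, -0.57, 0.721], [0.0, 0.0, 0.0, 1.0]] [[394.4477647466165, 0.0, 318.1210351331091], [0.0, 394.4477647466165, 200.74467588263013], [0.0, 0.0, 1.0]]
{'clock': 0.1, 'joints': array([-1.21121321,  0.68990657, -0.19451056,  1.56619326,  0.15729941,
        0.90254254, -0.21504454]), 'qvel': array([ 0.00053872, -0.00038527, -0.00069276, -0.00168052,  0.00042646,
       -0.00147841,  0.00091468]), 'tau': array([-3.81449019e-03, -5.28499925e+01, -1.27098933e+00, -1.53837508e+01,
       -5.23366977e-02,  2.02770680e-03,  5.64228617e-05]), 'ee_pos': array([0.19990972, 0.59161501, 0.25999842]), 'orientation': array([-6.99539113e-05,  1.62113737e-01,  9.86771730e-01, -8.26827045e-04]), 'force': array([-0.1209133 ,  0.41607902, -0.25508873]), 'wrist_torque': array([-0.00981373,  0.00040696, -0.02891828]), 'grip_force': 0.0, 'gripper_width': 0.9971808815203245} 0.022
```

View pics/scene0.png

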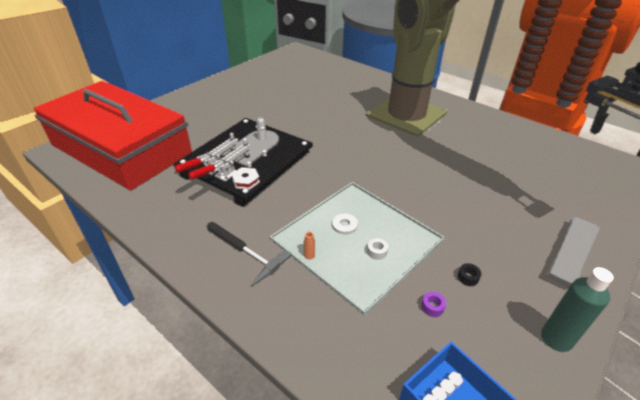

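View pics/side0.png

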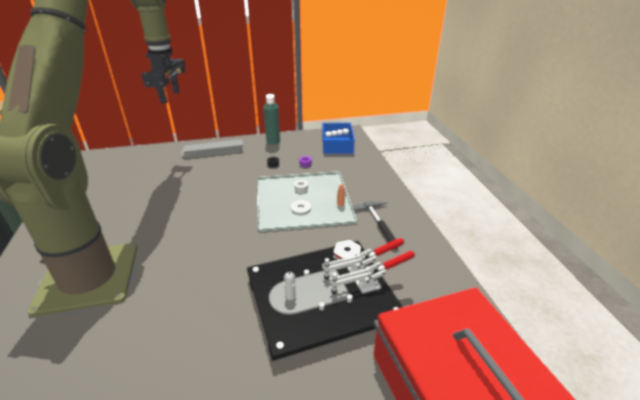

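Scene view: flange ring at about (345,223), boss (378,248), nozzle (309,245), post (262,130). Side view: flange (301,207), boss (301,186), post (290,287), with the clamps to its right. The black and purple rings are the look-alikes.

```bash
python3 - <<'E'
from h import *
for n,pts in (("scene",dict(fl=(345,223),boss=(378,248),post=(262,130),noz=(309,245))),("side",dict(fl=(301,207),boss=(301,186),post=(290,287),noz=(341,197)))):
    im=dict(np.load(n+"0.npz")); P=cloud(im)
    for k,(u,v) in pts.items():
        r=22
        Q=P[v-r:v+r,u-r:u+r].reshape(-1,3); Q=Q[~np.isnan(Q[:,0])]
        lo,hi={'fl':(.009,.022),'boss':(.02,.035),'post':(.07,.2),'noz':(.03,.1)}[k]
        S=Q[(Q[:,2]>lo)&(Q[:,2]<hi)]
        if k=='boss': pass
        print(n,k,len(S),S.mean(0).round(4),S.min(0).round(4),S.max(0).round(4), ((S.min(0)+S.max(0))/2).round(4))
for n,(u,v) in (("scene",(262,118)),("side",(290,274))):
    im=dict(np.load(n+"0.npz")); P=cloud(im)
    print(P[v-3:v+6:2,u].round(3).tolist())
# plate heights
im=dict(np.load("side0.npz"));P=cloud(im)
for u,v in ((275,310),(305,303),(345,275),(262,190),(301,207),(301,186),(290,276),(290,290)): print((u,v),P[v,u].round(4))
for n in("scene","side"):
    im=dict(np.load(n+"0.npz"))
    save(im,n+"_c.png",(215,95,415,275) if n=="scene" else (240,160,420,340),3.3)
E
```

```text
scene fl 340 [0.5763 0.1686 0.0139] [0.5431 0.079  0.0093] [0.6062 0.1981 0.0174] [0.5746 0.1385 0.0133]
scene boss 219 [0.5977 0.2777 0.0254] [0.5733 0.2544 0.0201] [0.6189 0.2992 0.0298] [0.5961 0.2768 0.0249]
scene post 204 [ 0.5232 -0.192   0.0904] [ 0.4719 -0.223   0.0702] [ 0.5981 -0.1628  0.1139] [ 0.535  -0.1929  0.0921]
scene noz 194 [0.7056 0.169  0.053 ] [0.6909 0.1559 0.0302] [0.7142 0.1788 0.0722] [0.7025 0.1674 0.0512]
side fl 269 [0.5741 0.1662 0.0136] [0.4935 0.0683 0.009 ] [0.6182 0.2729 0.0217] [0.5559 0.1706 0.0153]
side boss 81 [0.5945 0.2731 0.0251] [0.5736 0.2518 0.02  ] [0.6158 0.2996 0.029 ] [0.5947 0.2757 0.0245]
side post 199 [ 0.4795 -0.2179  0.0952] [ 0.4671 -0.2241  0.0701] [ 0.4918 -0.2035  0.1151] [ 0.4794 -0.2138  0.0926]
side noz 105 [0.6993 0.1598 0.0515] [0.6875 0.1491 0.0301] [0.7129 0.1756 0.0719] [0.7002 0.1624 0.051 ]
[[0.331, -0.371, -0.001], [0.339, -0.362, -0.002], [0.476, -0.207, 0.11], [0.481, -0.202, 0.107], [0.483, -0.2, 0.103]]
[[0.492, -0.13, 0.04], [0.482, -0.211, 0.114], [0.481, -0.216, 0.113], [0.481, -0.217, 0.109], [0.48, -0.223, 0.109]]
(275, 310) [ 0.4413 -0.2393  0.0394]
(305, 303) [ 0.5079 -0.2378  0.0433]
(345, 275) [ 0.6044 -0.2128  0.0831]
(262, 190) [0.4669 0.2983 0.0027]
(301, 207) [0.5753 0.1738 0.0034]
(301, 186) [0.5917 0.2582 0.0261]
(290, 276) [ 0.481  -0.2151  0.1098]
(290, 290) [ 0.4785 -0.2217  0.0744]
```

View pics/side_c.png

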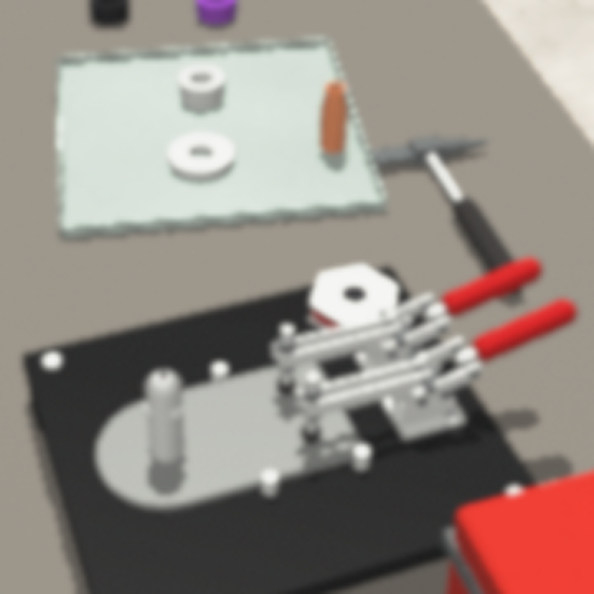

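View pics/scene_c.png

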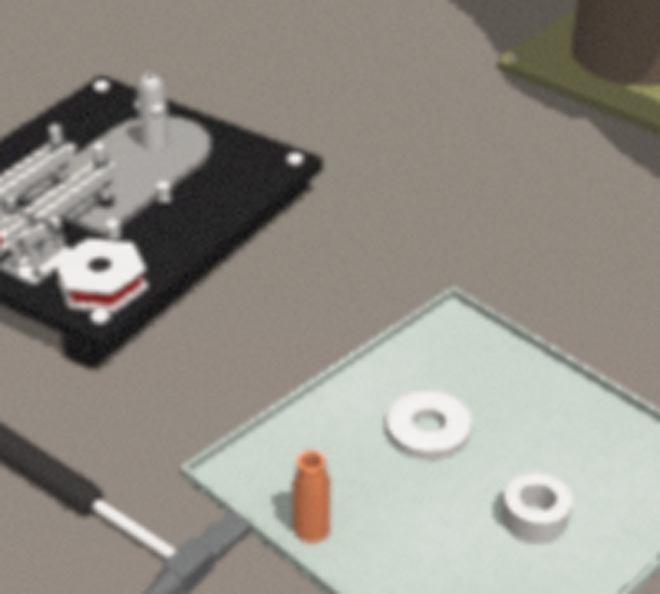

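The crops show the post clear of the clamps on its left, and both rings in the tray with room around them. Next I fit circles to the depth points.

```bash
python3 - <<'E'
from h import *
from scipy.optimize import least_squares
A={n:cloud(dict(np.load(n+"0.npz"))) for n in("scene","side")}
def near(Q,c,r,lo,hi):
    Q=Q.reshape(-1,3);Q=Q[~np.isnan(Q[:,0])]
    return Q[(np.hypot(*(Q[:,:2]-c).T)<r)&(Q[:,2]>lo)&(Q[:,2]<hi)]
for n,P in A.items():
    for k,c,r,lo,hi in (("fl",(.575,.167),.042,.010,.02),("boss",(.596,.277),.034,.022,.032)):
        S=near(P,c,r,lo,hi); (x,y),rad=cv2.minEnclosingCircle(S[:,:2].astype(np.float32))
        print(n,k,len(S),np.round([x,y,rad],4),"mean",S.mean(0).round(4),np.median(S[:,2]).round(4))
    S=near(P,(.481,-.212),.025,.062,.105)
    f=least_squares(lambda p:np.hypot(*(S[:,:2]-p).T)-.012,(.481,-.212),loss="soft_l1",f_scale=.002)
    print(n,"post",len(S),f.x.round(4),"top",near(P,(.481,-.212),.008,.1,.13)[:,2].max().round(4))
    S=near(P,(.55,-.19),.25,.033,.0425); S=S[S[:,1]<0.0]
    print(n,"fixture",cv2.minAreaRect(S[:,:2].astype(np.float32)))
E
```

```text
scene fl 328 [0.575  0.1674 0.0321] mean [0.5763 0.1691 0.0141] 0.0142
scene boss 198 [0.5959 0.276  0.0249] mean [0.597  0.2776 0.0259] 0.0261
scene post 111 [ 0.4802 -0.2113] top 0.1139
scene fixture ((0.5639570951461792, -0.2218371331691742), (0.31552666425704956, 0.31108158826828003), 8.10038948059082)
side fl 173 [0.5728 0.1659 0.0329] mean [0.5732 0.1654 0.0139] 0.0139
side boss 70 [0.5968 0.2761 0.0248] mean [0.5941 0.274  0.0258] 0.026
side post 155 [ 0.4806 -0.2103] top 0.1151
side fixture ((0.5609148144721985, -0.25159987807273865), (0.3007254898548126, 0.36445724964141846), 6.877945423126221)
```

```bash
python3 -m handwheel '[[0.062,-0.062,0,5],[0.0,-0.06,0,5],[0,0,0,0]]' 0
```

```text
clock: 0.48
ee_pos: [0.2448, 0.4804, 0.2593]
orientation: [-0.0, 0.077, 0.997, -0.005]
force: [-0.4, 1.4, 0.2]
gripper_width: 1.005
grip_force: 0.0
```

```bash
python3 -m handwheel '[[0.0366,-0.0349,-0.01,5],[0.0366,-0.0349,-0.01,5],[0.0366,-0.0349,-0.01,5],[0.0366,-0.0349,-0.01,2],[0.0366,-0.0349,-0.01,0],[0.0366,-0.0349,-0.01,0],[0.0366,-0.0349,-0.01,0],[0.0366,-0.0349,-0.01,0],[0.0366,-0.0349,-0.01,0],[0,0,0,0]]' 0
python3 - <<'E'
from h import *
im=get_image("wrist"); save(im,"w1.png"); np.savez("w1.npz",**im); print(im["T"].round(3).tolist(), state()["ee_pos"])
E
```

```text
clock: 1.72
ee_pos: [0.577, 0.1694, 0.1694]
orientation: [0.001, -0.068, 0.998, -0.001]
force: [-0.1, 0.7, -0.9]
gripper_width: 1.0
grip_force: 0.0
[[-0.137, 0.944, 0.302, 0.498], [0.991, 0.131, 0.04, 0.16], [-0.002, 0.304, -0.953, 0.294], [0.0, 0.0, 0.0, 1.0]] [0.57506058 0.17260554 0.16994359]
```

View pics/w1.png

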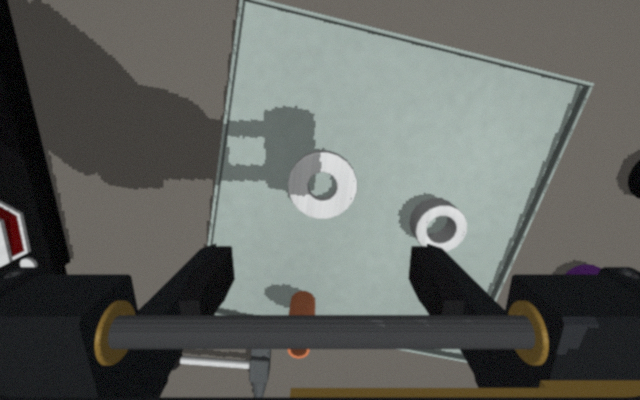

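The wrist view shows the flange centred at about (322,185), between the fingers, with the boss at (439,224) and the nozzle at (302,322).

```bash
python3 - <<'E'
from h import *
P=cloud(dict(np.load("w1.npz"))).reshape(-1,3); P=P[~np.isnan(P[:,0])]
for k,c,r,lo,hi in (("fl",(.575,.167),.042,.011,.02),("boss",(.596,.277),.034,.022,.032)):
    S=P[(np.hypot(*(P[:,:2]-c).T)<r)&(P[:,2]>lo)&(P[:,2]<hi)]
    print(k,len(S),cv2.minEnclosingCircle(S[:,:2].astype(np.float32)),S.mean(0).round(4))
s=state();print(s["ee_pos"],s["qvel"].round(3))
E
python3 -m handwheel '[[0,0,0,0],[0,0,0,0]]' 0
```

```text
fl 3067 ((0.5726751685142517, 0.1707402914762497), 0.031014230102300644) [0.5715 0.1703 0.0158]
boss 1411 ((0.5938350558280945, 0.2789134085178375), 0.023373346775770187) [0.5912 0.2784 0.0274]
[0.57506058 0.17260554 0.16994359] [-0.048 -0.023 -0.052  0.035 -0.014 -0.007 -0.004]
clock: 2.02
ee_pos: [0.5728, 0.1759, 0.1711]
orientation: [0.0, -0.074, 0.997, 0.001]
force: [-0.7, 0.1, 0.2]
gripper_width: 1.003
grip_force: 0.0
```

```bash
python3 -m handwheel '[[0,-0.002,-0.03,0],[0,-0.002,-0.03,0],[0,-0.002,-0.03,0],[0,0,-0.01,0],[0,0,0,0],[0,0,0,0],[0,0,0,0]]' 0
python3 - <<'E'
from h import *
im=get_image("wrist"); np.savez("w2.npz",**im); print(state()["ee_pos"])
P=cloud(im).reshape(-1,3); P=P[~np.isnan(P[:,0])]
S=P[(np.hypot(*(P[:,:2]-(.573,.169)).T)<.042)&(P[:,2]>.011)&(P[:,2]<.02)]
print(len(S),cv2.minEnclosingCircle(S[:,:2].astype(np.float32)),S.mean(0).round(4))
E
```

```text
clock: 2.9
ee_pos: [0.5743, 0.1682, 0.0719]
orientation: [0.001, -0.073, 0.997, 0.0]
force: [0.4, 0.3, -0.8]
gripper_width: 0.999
grip_force: 0.0
[0.57416418 0.16812326 0.07169059]
6425 ((0.5724702477455139, 0.17049698531627655), 0.031129566952586174) [0.5707 0.17   0.0157]
```

```bash
python3 -m handwheel '[[-0.0015,0.002,-0.025,0],[0,0,-0.014,0],[0,0,-0.006,0],[0,0,0,0],[0,0,0,0]]' 0
python3 -m handwheel '[[0,0,0,0],[0,0,0,0],[0,0,0,0],[0,0,0,0],[0,0,0,0],[0,0,0,0]]' 1 55
```

```text
clock: 3.58
ee_pos: [0.5725, 0.1699, 0.026]
orientation: [0.0, -0.073, 0.997, 0.0]
force: [0.2, 0.4, 0.3]
gripper_width: 0.999
grip_force: 0.0
clock: 4.32
ee_pos: [0.5721, 0.1697, 0.0258]
orientation: [0.0, -0.073, 0.997, -0.0]
force: [0.2, -0.6, 0.7]
gripper_width: 0.682
grip_force: 55.0
```

```bash
python3 -m handwheel '[[0,0,0.03,0],[0,0,0.05,0],[0,0,0.05,0],[0,0,0.045,0],[-0.006,-0.04,0,0],[-0.01,-0.055,0,0],[-0.01,-0.055,0,0],[-0.01,-0.055,0,0],[-0.01,-0.055,0,0],[-0.01,-0.055,0,0]]'
python3 -m handwheel '[[-0.006,-0.045,0,0],[0,0,0,0],[0,0,0,0],[0,0,0,0],[0,0,0,0]]'
python3 - <<'E'
from h import *
im=get_image("wrist"); np.savez("w3.npz",**im); save(im,"w3.png"); print(state()["ee_pos"],state()["gripper_width"])
P=cloud(im).reshape(-1,3); P=P[~np.isnan(P[:,0])]
S=P[(np.hypot(*(P[:,:2]-(.48,-.21)).T)<.016)&(P[:,2]>.112)&(P[:,2]<.12)]
print(len(S),cv2.minEnclosingCircle(S[:,:2].astype(np.float32)),S.mean(0).round(4))
E
```

```text
clock: 5.58
ee_pos: [0.5153, -0.1467, 0.2004]
orientation: [-0.0, -0.073, 0.997, 0.0]
force: [1.1, 0.4, -3.2]
gripper_width: 0.689
grip_force: 55.0
clock: 6.2
ee_pos: [0.5105, -0.1887, 0.2008]
orientation: [0.0, -0.074, 0.997, 0.0]
force: [0.8, 0.3, -2.6]
gripper_width: 0.685
grip_force: 55.0
[ 0.5103612  -0.18900258  0.20078001] 0.6829614009231996
366 ((0.47879359126091003, -0.2084948867559433), 0.008088209666311741) [ 0.4789 -0.2085  0.1141]
```

View pics/w3.png

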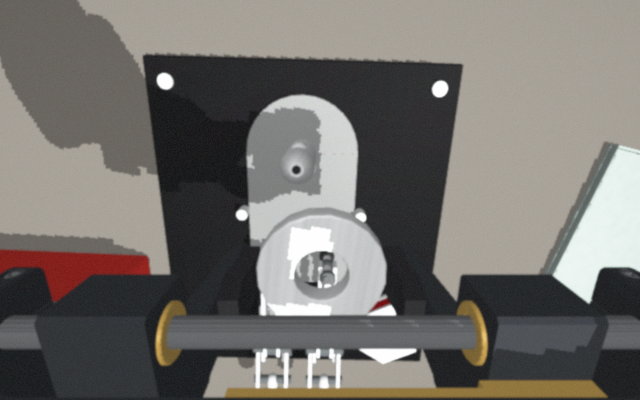

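The wrist view shows the flange held level at about (322,270), with the post top at (297,163). I'll measure where the ring sits in the grip.

```bash
cat >> h.py <<'E'
def held(im,r,lo,hi,c):
    P=cloud(im).reshape(-1,3); P=P[~np.isnan(P[:,0])]
    S=P[(np.hypot(*(P[:,:2]-c).T)<r)&(P[:,2]>lo)&(P[:,2]<hi)]
    return len(S),cv2.minEnclosingCircle(S[:,:2].astype(np.float32)),np.median(S[:,2]),S.mean(0)
E
python3 - <<'E'
from h import *
im=dict(np.load("w3.npz"))
P=cloud(im); print(P[[225,235,245,300],[322,290,350,322]].round(4))
print(held(im,.036,.184,.196,(.5104,-.189)))
E
```

```text
[[ 0.4856 -0.191   0.1902]
 [ 0.492  -0.2045  0.1911]
 [ 0.4931 -0.177   0.1907]
 [ 0.5239 -0.1852  0.1902]]
(10160, ((0.5060949921607971, -0.18961317837238312), 0.03514214605093002), np.float64(0.19077433681309058), array([ 0.50549457, -0.18852502,  0.19051334]))
```

```bash
cat >> h.py <<'E'
def bore(im,lo,hi,z):
    P=cloud(im); m=((P[...,2]>lo)&(P[...,2]<hi)).astype(np.uint8)
    cs,h=cv2.findContours(m,cv2.RETR_CCOMP,cv2.CHAIN_APPROX_NONE)
    for c,hh in zip(cs,h[0]):
        if hh[3]>=0 and cv2.contourArea(c)>300:
            K=im["mtx"];c=c[:,0].astype(float)
            r=np.stack([(c[:,0]-K[0,2])/K[0,0],(c[:,1]-K[1,2])/K[1,1],np.ones(len(c))],-1)@im["T"][:3,:3].T
            o=im["T"][:3,3]; W=o+r*((z-o[2])/r[:,2])[:,None]
            print("hole",cv2.fitEllipse(W[:,:2].astype(np.float32)),cv2.minEnclosingCircle(W[:,:2].astype(np.float32)),W.min(0),W.max(0))
E
python3 - <<'E'
from h import *
im=dict(np.load("w3.npz"));bore(im,.186,.195,.1907)
P=cloud(im)
Q=P[200:240].reshape(-1,3);Q=Q[(Q[:,2]>.188)&(Q[:,2]<.194)]
from scipy.optimize import least_squares
# outer back edge: per column first ring row
E=[]
for u in range(270,375,3):
    v=[v for v in range(195,270) if .187<P[v,u,2]<.194]
    if v:E.append(P[v[0],u,:2])
E=np.array(E);print(least_squares(lambda p:np.hypot(*(E-p).T)-.031,(.51,-.19),loss="soft_l1",f_scale=.001).x)
E
```

```text
hole ((0.5089587569236755, -0.1877298206090927), (0.023387597873806953, 0.024863507598638535), 8.060160636901855) ((0.5091025233268738, -0.18781188130378723), 0.012818950228393078) [ 0.49711449 -0.2004981   0.1907    ] [ 0.52113858 -0.17509736  0.1907    ]
[ 0.51104908 -0.18746518]
```

```bash
python3 -m handwheel '[[-0.0155,-0.0104,0,0],[-0.0155,-0.0104,0,0],[0,0,-0.03,0],[0,0,-0.02,0],[0,0,-0.01,0],[0,0,-0.01,0],[0,0,-0.01,0],[0,0,0,0]]'
```

```text
clock: 7.25
ee_pos: [0.4788, -0.2109, 0.1203]
orientation: [-0.0, -0.073, 0.997, 0.0]
force: [-0.6, 0.1, -1.8]
gripper_width: 0.69
grip_force: 55.0
```

```bash
python3 -m handwheel '[[0,0,-0.005,0],[0,0,-0.005,0],[0,0,-0.005,0],[0,0,-0.005,0],[0,0,0,0]]'; python3 -m handwheel '[[0,0,-0.005,0],[0,0,-0.005,0],[0,0,-0.005,0],[0,0,0,0]]'
```

```text
clock: 7.88
ee_pos: [0.479, -0.2108, 0.1001]
orientation: [-0.0, -0.073, 0.997, 0.0]
force: [-0.5, 1.8, -4.9]
gripper_width: 0.682
grip_force: 55.0
clock: 8.38
ee_pos: [0.4791, -0.2109, 0.0853]
orientation: [-0.0, -0.073, 0.997, 0.0]
force: [0.0, 1.6, -2.8]
gripper_width: 0.688
grip_force: 55.0
```

```bash
python3 -m handwheel '[[0,0,-0.005,0],[0,0,0,0]]'; python3 -m handwheel '[[0,0,0,0],[0,0,0,0],[0,0,0,0],[0,0,0,0],[0,0,0.02,0],[0,0,0.04,0],[0,0,0.05,0],[0.015,0.015,0.02,0],[0.015,0.02,0,0],[0,0,0,0]]' 0
python3 - <<'E'
from h import *
im=get_image("wrist"); np.savez("w4.npz",**im); save(im,"w4.png",(200,60,440,300),2)
P=cloud(im).reshape(-1,3); P=P[~np.isnan(P[:,0])]
d=np.hypot(*(P[:,:2]-(.4789,-.2085)).T)
for a,b in ((.018,.028),(.036,.044)): 
    S=P[(d>a)&(d<b)]; print(a,len(S),np.percentile(S[:,2],[5,25,50,75,95]).round(4))
E
```

```text
clock: 8.62
ee_pos: [0.4791, -0.211, 0.0804]
orientation: [-0.0, -0.073, 0.997, 0.0]
force: [1.1, 1.1, -2.4]
gripper_width: 0.683
grip_force: 55.0
clock: 9.88
ee_pos: [0.5102, -0.1742, 0.2112]
orientation: [0.001, -0.074, 0.997, 0.0]
force: [0.8, 0.2, 0.5]
gripper_width: 0.997
grip_force: 0.0
0.018 10083 [0.0585 0.264  0.271  0.2752 0.2784]
0.036 10019 [0.0461 0.048  0.265  0.2772 0.2792]
```

View pics/w4.png

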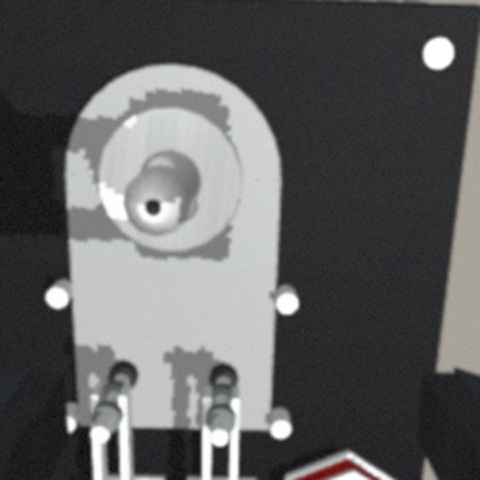

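The crop shows the flange flat on the plate around the post (centre about (170,180)), with its top at 0.0585 m, which is home. Now for the boss.

```bash
python3 -m handwheel '[[0.005,0.03,0,0],[0.0098,0.053,0,0],[0.0098,0.053,0,0],[0.0098,0.053,0,0],[0.0098,0.053,0,0],[0.0098,0.053,0,0],[0.0098,0.053,-0.02,0],[0.0098,0.053,-0.02,0],[0.0098,0.05,-0.02,0],[0,0,-0.02,0]]' 0
python3 -m handwheel '[[0,0,-0.03,0],[0,0,0,0],[0,0,0,0],[0,0,0,0]]'
python3 - <<'E'
from h import *
im=get_image("wrist"); np.savez("w5.npz",**im); print(state()["ee_pos"])
print(held(im,.034,.022,.032,(.594,.2785)))
E
```

```text
clock: 11.18
ee_pos: [0.5916, 0.2795, 0.1294]
orientation: [-0.0, -0.075, 0.997, 0.002]
force: [-0.7, 0.1, -0.2]
gripper_width: 0.999
grip_force: 0.0
clock: 11.68
ee_pos: [0.5934, 0.2747, 0.1021]
orientation: [0.001, -0.072, 0.997, 0.0]
force: [0.0, -0.8, 0.1]
gripper_width: 0.996
grip_force: 0.0
[0.59326061 0.27490231 0.10204172]
(2585, ((0.5936939120292664, 0.27937063574790955), 0.023004069924354553), np.float64(0.027705399005534287), array([0.59250446, 0.27903842, 0.0274642 ]))
```

```bash
python3 -m handwheel '[[0,0.0045,-0.03,0],[0,0,-0.025,0],[0,0,-0.012,0],[0,0,-0.004,0],[0,0,0,0],[0,0,0,0]]' 0
python3 -m handwheel '[[0,0,0,0],[0,0,0,0],[0,0,0,0],[0,0,0,0],[0,0,0,0],[0,0,0,0],[0,0,0,0]]' 1 58
python3 -m handwheel '[[0,0,0.03,0],[0,0,0.05,0],[0,0,0.05,0],[0,0,0.04,0],[-0.006,-0.04,0,0],[-0.0105,-0.055,0,0],[-0.0105,-0.055,0,0],[-0.0105,-0.055,0,0],[-0.0105,-0.055,0,0],[-0.0105,-0.055,0,0]]'
python3 -m handwheel '[[-0.0105,-0.055,0,0],[-0.0105,-0.055,0,0],[-0.0045,-0.043,0,0],[0,0,0,0],[0,0,0,0],[0,0,0,0],[0,0,0,0]]'
python3 - <<'E'
from h import *
im=get_image("wrist"); np.savez("w6.npz",**im); save(im,"w6.png")
s=state();p=s["ee_pos"];print(p,s["gripper_width"])
print(held(im,.016,.112,.12,(.479,-.2085)))
P=cloud(im);Q=P.reshape(-1,3)
S=Q[(np.hypot(*(Q[:,:2]-p[:2]).T)<.022)&(Q[:,2]>p[2]-.012)&(Q[:,2]<p[2]+.005)];z=np.median(S[:,2]);print("top",z)
bore(im,z-.004,z+.004,z)
E
```

```text
clock: 12.48
ee_pos: [0.5931, 0.2799, 0.0307]
orientation: [0.001, -0.073, 0.997, 0.0]
force: [0.6, 0.2, -0.1]
gripper_width: 0.998
grip_force: 0.0
clock: 13.35
ee_pos: [0.5926, 0.2793, 0.0297]
orientation: [-0.0, -0.073, 0.997, -0.0]
force: [0.2, -0.7, 1.0]
gripper_width: 0.503
grip_force: 58.0
clock: 14.6
ee_pos: [0.5334, -0.037, 0.1996]
orientation: [-0.0, -0.073, 0.997, 0.0]
force: [0.9, -0.1, -1.1]
gripper_width: 0.503
grip_force: 58.0
clock: 15.48
ee_pos: [0.5088, -0.187, 0.1998]
orientation: [0.0, -0.074, 0.997, 0.0]
force: [-0.3, -0.4, -0.8]
gripper_width: 0.501
grip_force: 58.0
[ 0.50878257 -0.18734775  0.1997938 ] 0.5045923509937189
(377, ((0.4793044924736023, -0.20830382406711578), 0.008066489361226559), np.float64(0.11425432639203797), array([ 0.47878191, -0.20843054,  0.11412348]))
top 0.19767825694965746
hole ((0.5081908106803894, -0.18603236973285675), (0.023408332839608192, 0.024902192875742912), 8.923087120056152) ((0.5079696178436279, -0.1860395073890686), 0.01277729868888855) [ 0.49631884 -0.19875997  0.19767826] [ 0.52032423 -0.17342392  0.19767826]
```

View pics/w6.png

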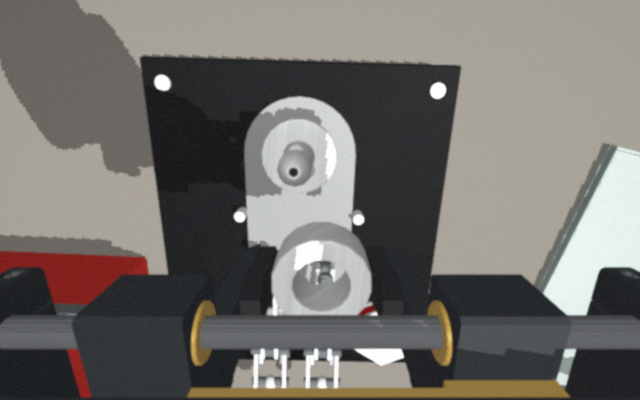

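Boss held level at about (322,275), post top at (294,172). Moving over the post and threading the boss on.

```bash
python3 -m handwheel '[[-0.015,-0.0113,0,0],[-0.015,-0.0112,0,0],[0,0,-0.03,0],[0,0,-0.02,0],[0,0,-0.01,0],[0,0,-0.01,0],[0,0,-0.007,0],[0,0,0,0]]'
python3 -m handwheel '[[0,0,-0.005,0],[0,0,-0.005,0],[0,0,-0.005,0],[0,0,-0.005,0],[0,0,0,0]]'
python3 -m handwheel '[[0,0,-0.005,0],[0,0,-0.005,0],[0,0,-0.003,0],[0,0,0,0],[0,0,0,0]]'
```

```text
clock: 16.52
ee_pos: [0.4784, -0.211, 0.1225]
orientation: [-0.0, -0.073, 0.997, 0.0]
force: [0.4, 0.4, -2.0]
gripper_width: 0.504
grip_force: 58.0
clock: 17.15
ee_pos: [0.4785, -0.2107, 0.1021]
orientation: [-0.0, -0.073, 0.997, 0.0]
force: [-0.9, 2.3, -2.8]
gripper_width: 0.5
grip_force: 58.0
clock: 17.77
ee_pos: [0.4781, -0.2109, 0.089]
orientation: [-0.001, -0.073, 0.997, 0.0]
force: [1.2, 2.0, -10.7]
gripper_width: 0.502
grip_force: 58.0
```

```bash
python3 -m handwheel '[[0,0,-0.002,0],[0,0,-0.002,0],[0,0,-0.001,0],[0,0,-0.001,0],[0,0,0,0],[0,0,0,0]]'
```

```text
clock: 18.52
ee_pos: [0.4786, -0.211, 0.0846]
orientation: [0.0, -0.073, 0.997, -0.0]
force: [-2.7, 2.6, 4.8]
gripper_width: 0.502
grip_force: 58.0
```

```bash
python3 -m handwheel '[[0,0,0,0],[0,0,0,0],[0,0,0,0],[0,0,0,0],[0,0,0.02,0],[0,0,0.04,0],[0,0,0.05,0],[0.015,0.015,0.02,0],[0.015,0.02,0,0],[0,0,0,0]]' 0
python3 -m handwheel '[[0,0,0,0],[0,0,0,0],[0,0,0,0]]'
python3 - <<'E'
from h import *
im=get_image("wrist"); save(im,"w7.png",(200,60,440,300),2)
P=cloud(im).reshape(-1,3); P=P[(P[:,2]>.03)&(P[:,2]<.12)]
d=np.hypot(*(P[:,:2]-(.479,-.2085)).T)
for a,b in ((.015,.021),(.026,.029)): 
    S=P[(d>a)&(d<b)]; print(a,len(S),np.percentile(S[:,2],[5,25,50,75,95]).round(4))
S=P[(d>.015)&(d<.022)&(abs(P[:,2]-.082)<.004)]
c=np.linalg.lstsq(np.c_[S[:,:2]-S[:,:2].mean(0),np.ones(len(S))],S[:,2],rcond=None)[0];print("plane",c)
print(state()["force"],state()["ee_pos"])
E
```

```text
clock: 19.77
ee_pos: [0.5096, -0.1743, 0.2141]
orientation: [0.001, -0.074, 0.997, 0.0]
force: [-0.4, -0.0, 1.0]
gripper_width: 1.0
grip_force: 0.0
clock: 20.15
ee_pos: [0.5079, -0.1767, 0.2134]
orientation: [-0.001, -0.072, 0.997, -0.0]
force: [1.0, -0.3, -0.6]
gripper_width: 1.0
grip_force: 0.0
0.015 954 [0.0817 0.0824 0.0828 0.0833 0.084 ]
0.026 490 [0.0578 0.0584 0.0589 0.0594 0.06  ]
plane [ 0.01107869 -0.00591265  0.08272093]
[-0.47966499  0.08257042  0.78276054] [ 0.50808482 -0.17651056  0.21352932]
```

View pics/w7.png

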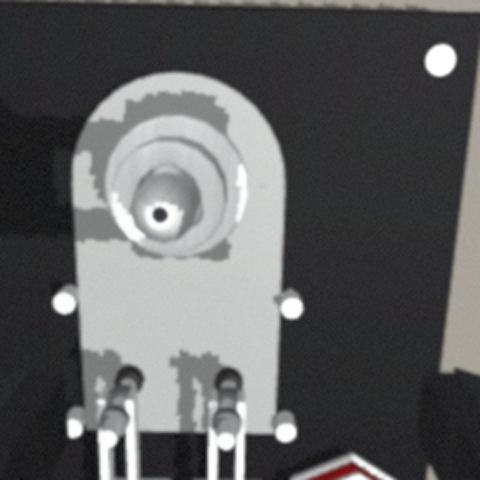

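The crop shows the boss on the flange, around the post at about (165,190). Its top is 23.9 mm above the flange's and level, so both rings are home.

```bash
python3 -c "
from cell import job_done
print(job_done())"
```

```text
the job is handed in; nothing more can be done
None
```

The flange and boss are both on the post and measured fully home (boss top level, 23.9 mm above the flange's), and the job was handed in at about 20 s; the hand-in gave no verdict, and the arm touched nothing but the two rings.

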